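# Clamp a heat sink and index its slide to the next hole, holding the pin home

## Task

On the indexing slide, push the yellow-tabbed jaw shut until it squeezes the heat sink against the fixed anvil. Then take hold of the orange plunger knob, pull it up, slide the blue section on to the next hole toward the red end stop, and let the pin drop fully home there with the heat sink still clamped. Finish still gripping the knob and pressing it firmly down on its collar (do not let go), and do not shove or tip the flux bottle, solder reel or choke near by.

Things in the scene. Friction and masses are not known exactly. Their poses are not given: they have to be found in the camera images.
- rail: Fixed indexing slide: grey base 60 x 240 x 8 mm with a perforated metal tube 30 mm wide along its y, crown 34 mm above the desk. Origin: centre of the underside; z up. Red end stop at y = +0.114, black one at -0.114. Pin holes at x = 0, y = -0.055 (occupied at the start), -0.015 (the next), +0.025, +0.065 (out of reach); 11 mm across, open below. Its place and yaw vary.
- section_slide (a joint): Blue section sliding along the rail's +y (m): 0 in the first hole (1.5 mm play either way), 0.040 in the next, 0.080 in the third, ends at 0.085; friction about 1.5 N. It has a saddle (44 x 44 mm, top 44 mm up, plunger in its middle) and a platform 126 (x) by 56 mm (y), top also 44 mm up, its middle 50 mm in +y from the plunger.
- plunger (a joint): Lock plunger on the section: m, 0 with the pin fully home, up to 0.022 pulled up. A spring draws it down (4.5 N at 0, 7.5 N at 0.02). The round-nosed pin, 8 mm thick, reaches 12 mm below the crown: the section is locked below about 0.012 and runs freely from 0.014 up. Let down between holes the pin rides on the crown and drops into the next hole it meets.
- knob_centre (a point): Centre of the orange plunger knob: upright cylinder 26 mm across, 27 mm tall, centre 79.5 mm above the desk when seated; a 18 mm boss 22 mm tall stands below it on the saddle. Grip it from above across any direction; it moves with the plunger and the section.
- pull_knob: The same orange knob, taken whole: origin at the centre of its underside, axes as the rail.
- section: The blue section with all on it. Brass collar, 21 mm across, on top of the boss under the knob: the knob's underside rests on it (66 mm above the desk) when the pin is home, with about 5 N from spring and weight; pressing the knob adds to that. Origin on the plunger's axis at desk height, axes as the rail.
- jaw (a joint): Sliding jaw on the platform: m, 0 fully open, grows as it closes along the rail's +x; it touches the heat sink held against the anvil at about 0.042 (part squared up). About 2 N friction; it stays where it is left. Joint ends at 0.045.
- jaw_tab (a point): Grip point on the jaw's yellow upright tab: tab 12 mm thick in the rail's x, 22 mm wide in y, from 60 to 100 mm above the desk; this point is 87 mm up, 13 mm below its top. The dark jaw block below it (16 mm high) has its face 22 mm in +x from this point. Pinch the tab across its thickness, or push it to +x.
- jaw_block: The same jaw (dark block 40 x 42 x 16 mm with the tab), taken whole: origin at the foot of its gripping face; axes as the rail.
- anvil_face (a point): Middle of the fixed anvil's face on the section's platform, 52 mm above the desk, axes as the rail; the anvil lies to +x of it (14 mm thick, 50 mm wide, 16 mm high).
- heat_sink_centre (a point): Centre of the loose aluminium finned heat sink, 25 x 30 x 18 mm, 25 mm side along its x, standing on the platform between jaw and anvil, fins up.
- heat_sink: The same heat sink, taken whole: origin at the centre of its underside.
- flux_bottle: Bystander: small white and yellow bottle with a red spout, 36 mm across, 88 mm tall; origin under its centre.
- solder_reel: Bystander: blue reel of solder, 60 mm across, 56 mm tall; origin under its centre.
- choke: Bystander: yellow toroid wound with copper, 36 mm across, 13 mm tall; origin under its centre.
There are look-alikes about, which are no part of the job. Leave any brown look-alike of the heat_sink alone.

How it is judged:
By the outcome, as a careful person would: the job done as asked, in the order asked, and still so for the second after the job is handed in, while the arm keeps its last pose, push and grip.
It also fails if it takes over 48 s, if anything falls off the work surface, if the arm or the gripper's body presses on something with over 40 N, if the wrist force passes 120 N, or if a joint passes its speed limit or range.

## Robot

A 7-joint arm with a two-finger parallel gripper is mounted at the origin on a cart in front of the work surface, level with it; the furniture and walls round the work are solid. World frame = base frame: x ahead of the robot, y to its left, z up, the work surface at z = 0. Lengths are in m, angles in rad, forces in N, time in s.
With the tool pointing down it reaches from about 0.425 to 1.025 m from the base axis. Payload 3.6 kg.
Tool frame: the origin (TCP) lies at the very end of the fingers, on their centre line; the grasp point (between the pads) lies 19 mm behind it (grip_depth is the distance from the TCP to the grasp point, in m); z points along the fingers, y is the line along which they close (so a half turn about z gives the same grasp; the last joint's range is limited). The gripper opens to 85 mm and grips with 20 to 120 N. Pads are 22 mm wide; open, the fingers measure 114 mm over their backs; the gripper's body (76 mm by 85 mm) begins 54 mm behind the grasp point. The pads swing forward as they close: fully open they stand 13 mm farther back than shut.
Start: joints at [-1.278, 0.591, 0.048, 1.609, -0.033, 0.943, -0.034], TCP at [0.273, 0.671, 0.231] pointing down, gripper open.
Joint ranges: [-2.69, 2.69], [-0.47, 2.24], [-1.27, 1.36], [0.19, 2.51], [-1.53, 4.68], [0.08, 2.07], [-3.09, 3.09]. Speed limits (rad/s): [2.57, 2.57, 3.14, 3.14, 3.14, 3.14, 3.14].

## Interface

Orientations are given as a rotation vector (axis times angle).
In Python, from bench import state, capture, close_job, find_in, outline_of, grip_depth gives the robot as it stands. The module is installed in compiled form; this text tells all that it offers.
- The arm moves only by the tool arm_command, never from a script. Its argument "rows" is a list of rows, each a list of 3 entries, a list of its own where there are three numbers: the shift along the tool's x, y, z in m, then the turn, a rotation vector about the tool's x, y, z in degrees, then the opening, from 0 (shut) to 1 (fully open). In form: [[[tx, ty, tz], [wx, wy, wz], jaw], ...]. A call has 1 to 20 rows; each row is the pose to reach, as a shift and turn from the pose commanded when the call began, along the tool's axes at that moment; what a row does not reach only later rows make up. A row lasts 1/10 s, in which the tool goes at most 50 mm and 8.59 degrees, less where a joint would pass 70% of its speed; a pose out of reach is approached as far as the arm can. A call with a gripper value outside its range is refused whole. The fingers move at their own pace and stop on an object; "force" is the grip in N (left out, the last holds). Time passes only in rows, so rows that repeat a pose let the fingers close. It gives the time, the measured TCP pose, the force, the opening and the grip force at its end, in the units of the state.
- state(): the state, without advancing time (a new reading comes with each control period).
- capture(name): name is "side" or "top"; returns a dict with "color" (420x560x3 uint8, red, green, blue), "fx", "fy", "cx", "cy" (pixels), "eye" and "orientation" of the camera in the world. Camera axes: x right, y down, z forward; pixel columns grow to the right and rows downward; lengths in m; the calibration is good to about 2 mm. A picture is of the moment at which its call begins. There is no depth.
- close_job(): hands the job in; it is judged then, once.
Trained networks look in the newest picture that a camera, given by its name, has taken for a name from the list of things; names that differ only in an ending like _2 or _b are one class to them, and where a whole thing is asked for, a point or a joint stands for the part that bears it (a point fixed in the world has none). Each returns a list of dicts, best first, with "conf" (0 to 1); they miss things now and then, are a little off and sometimes report something else, mostly with a low value. They report only what shows in the picture. A call takes as long as a camera call. They do not tell look-alikes from the thing itself.
- find_in(camera, name): "location" ([column, row] in pixels, amid what is visible of it).
- outline_of(camera, name): "pixels" (420x560 bool, what is visible of it) and "location" ([column, row] in pixels, amid what is visible of it).
The state is a dict: "clock": time; "joints": joint angles; "qvel": joint speeds; "tau": joint torques, N m; "ee_pos": TCP position; "ee_rot": TCP orientation; "force": force on the tool from outside, world axes, zero at the start; "wrist_torque": the same for the moment, N m; "finger_gap": opening from 0.0 (shut) to 1.0 (fully open); "grasp_force": force on a finger pad.
Only numpy, scipy, OpenCV 4.12 (cv2) and the standard library are available. Lean on these libraries where they do the work, as an engineer would, in place of code of your own. Each camera call takes 0.05 s, during which the arm holds its last target. There are 200 camera calls.

## Working session

There is one attempt and no reset: what is moved stays moved. The work goes in short steps, Python scripts to look and compute and a tool call to move; the robot and the scene stay as the last step left them, time stands still between calls to the robot, and variables do not carry over. Pictures are saved under pics/ and viewed, at most 10 in all, crops included, and the job is handed in when it is done.

Besides the shell and the picture viewer there is one more tool, called after "Emit:" in YAML: its name, and indented under it one key for each argument. arm_command: Moves the arm, as the interface text tells. Its arguments: {"type":"object","properties":{"rows":{"type":"array","items":{"type":"array"}},"force":{"type":"number"}},"required":["rows"]}

```bash
mkdir -p pics
cat > h.py <<'E'
import numpy as np, cv2
from scipy.spatial.transform import Rotation as R
from bench import state, capture, close_job, find_in, outline_of, grip_depth
def rot(o):
    o=np.array(o,float)
    if o.shape==(3,3): return o
    return R.from_rotvec(o).as_matrix() if o.size==3 else R.from_quat(o).as_matrix()
def ray(c,p):
    d=rot(c["orientation"])@np.array([(p[0]-c["cx"])/c["fx"],(p[1]-c["cy"])/c["fy"],1]); return np.array(c["eye"]),d
def at_z(c,p,z):
    e,d=ray(c,p); return e+d*(z-e[2])/d[2]
def proj(c,P):
    q=rot(c["orientation"]).T@(np.array(P)-c["eye"]); return q[0]/q[2]*c["fx"]+c["cx"],q[1]/q[2]*c["fy"]+c["cy"]
def tri(a,p,b,q):
    e,d=ray(a,p);f,g=ray(b,q);d/=np.linalg.norm(d);g/=np.linalg.norm(g)
    s=np.linalg.lstsq(np.c_[d,-g],f-e,rcond=None)[0];A=e+d*s[0];B=f+g*s[1];return (A+B)/2,np.linalg.norm(A-B)
E
python3 - <<'E'
from h import *
np.set_printoptions(precision=4,suppress=True)
s=state();print(s,grip_depth)
C={}
for n in("top","side"):
    C[n]=c=capture(n);cv2.imwrite(f"pics/{n}0.png",c["color"][:,:,::-1]);print(n,c["eye"],c["orientation"],c["fx"],c["cx"],c["cy"])
    for k in("knob_centre","jaw_tab","jaw_block","anvil_face","heat_sink","flux_bottle","solder_reel","choke","rail","section"):
        print(k,[(np.round(f["location"]),round(f["conf"],2),at_z(c,f["location"],dict(knob_centre=.08,jaw_tab=.087).get(k,.05))[:2]) for f in find_in(n,k)[:3]])
E
```

```text
{'clock': 0.0, 'joints': array([-1.2775,  0.5922,  0.0483,  1.6098, -0.0333,  0.9427, -0.0337]), 'qvel': array([ 0.0008, -0.0029,  0.0006, -0.0005,  0.0012, -0.0002,  0.0001]), 'tau': array([ -0.0008, -54.8688,   1.5458, -19.8125,   0.0093,   0.0087,
        -0.    ]), 'ee_pos': array([0.2731, 0.6707, 0.2301]), 'ee_rot': array([-0.6035, -3.0828,  0.0035]), 'force': array([ 1.0396,  0.569 , -0.8394]), 'wrist_torque': array([ 0.0269,  0.0123, -0.0182]), 'grasp_force': 0.0, 'finger_gap': 0.9997049869570748} 0.0187
top [0.4477 0.3027 0.9352] [-2.1506  2.1263 -0.1512] 385.46683460839705 277.54712368940363 209.25777600209582
knob_centre [(array([312., 150.]), 0.62, array([0.7152, 0.2349]))]
jaw_tab [(array([281., 208.]), 0.7, array([0.5806, 0.3048]))]
jaw_block [(array([280., 204.]), 0.88, array([0.594 , 0.3061]))]
anvil_face [(array([266., 210.]), 0.88, array([0.5802, 0.3394])), (array([356., 268.]), 0.64, array([0.4484, 0.1319]))]
heat_sink []
flux_bottle [(array([261., 208.]), 0.73, array([0.5843, 0.3514])), (array([216., 211.]), 0.58, array([0.5757, 0.4561]))]
solder_reel [(array([312.
[... 660 characters left out ...]
([293., 222.]), 0.83, array([0.5982, 0.3126]))]
heat_sink [(array([270., 209.]), 0.72, array([0.5717, 0.3708])), (array([206., 302.]), 0.71, array([0.4011, 0.1331]))]
flux_bottle [(array([262., 189.]), 0.75, array([0.5781, 0.4519])), (array([269., 208.]), 0.55, array([0.5705, 0.3716])), (array([289., 217.]), 0.21, array([0.5965, 0.3313]))]
solder_reel [(array([382., 248.]), 0.61, array([0.7168, 0.1867])), (array([244., 320.]), 0.47, array([0.4453, 0.0792])), (array([274., 230.]), 0.24, array([0.5549, 0.2941]))]
choke [(array([245., 321.]), 0.64, array([0.4469, 0.0776]))]
rail [(array([275., 231.]), 0.84, array([0.5569, 0.2897]))]
section [(array([294., 219.]), 0.58, array([0.6037, 0.3212]))]
```

View pics/top0.png

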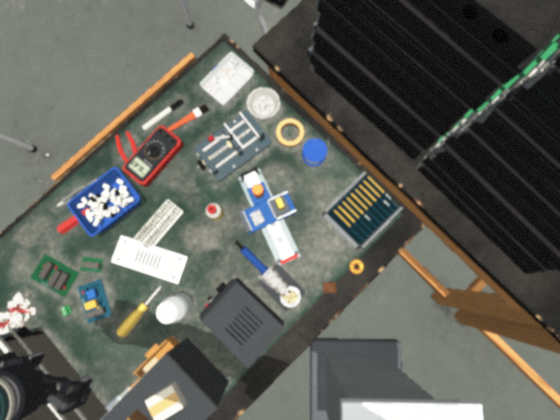

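View pics/side0.png

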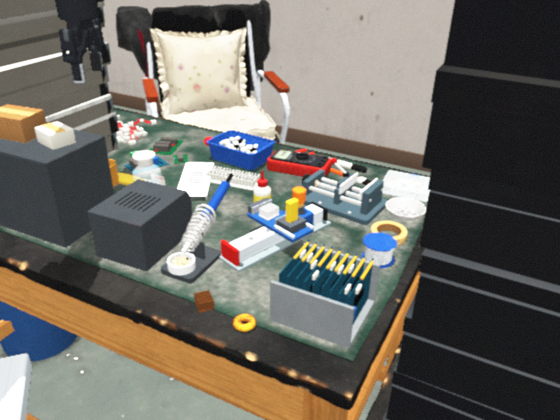

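Top view: rail runs from (248,172) to the red stop at (289,258). The orange knob is at about (257,190), the yellow tab at (280,202) and the heat sink/anvil near (258,215). The knob hits from the network (312,150) are the blue reel. The brown cube at (330,287) is the look-alike, and the bottle is at (212,210). I'll enlarge both views.

Run:
```python
import cv2,numpy as np
a=cv2.imread("pics/top0.png")[160:270,195:305];b=cv2.imread("pics/side0.png")[170:275,210:350]
a=cv2.resize(a,None,fx=5,fy=5,interpolation=3)
cv2.imwrite("pics/a.png",a);cv2.imwrite("pics/b.png",cv2.resize(b,None,fx=5.5,fy=5.5,interpolation=3))
```

```text
(no output)
```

View pics/a.png

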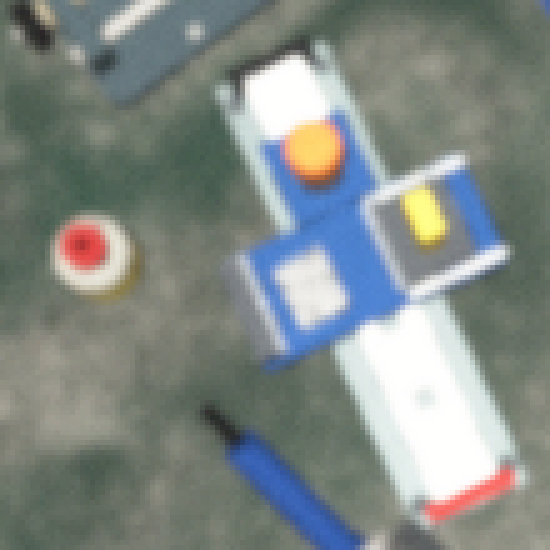

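View pics/b.png

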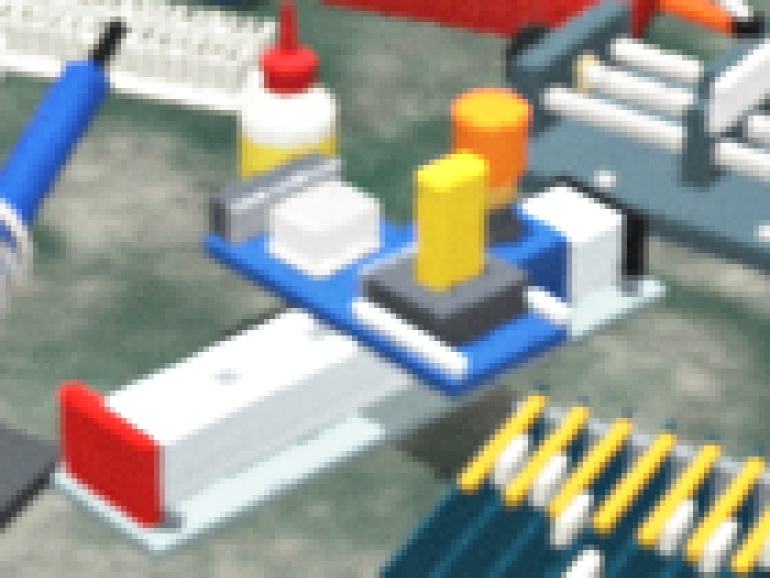

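The rail set is clear. Tab and jaw are on the right in the top view, and the silver heat sink is at (257,217) with the anvil to its left (about 247,222). Next I measure by colour in both views.

```bash
cat > meas.py <<'E'
from h import *
from scipy.optimize import least_squares
def blob(c,lo,hi,box):
    h=cv2.cvtColor(c["color"],cv2.COLOR_RGB2HSV);m=cv2.inRange(h,np.array(lo),np.array(hi));M=np.zeros_like(m);x0,y0,x1,y1=box;M[y0:y1,x0:x1]=m[y0:y1,x0:x1]
    n,l,s,_=cv2.connectedComponentsWithStats(M)
    if n<2: return None
    return l==1+np.argmax(s[1:,4])
def cyl(r,z0,z1,n=24):
    t=np.linspace(0,2*np.pi,n,0);p=np.c_[r*np.cos(t),r*np.sin(t)];return np.array([[*q,z] for q in p for z in(z0,z1)])
def box(x0,x1,y0,y1,z0,z1): return np.array([[x,y,z] for x in(x0,x1) for y in(y0,y1) for z in(z0,z1)])
def hullc(c,P):
    uv=np.array([proj(c,p) for p in P],np.float32);m=cv2.moments(cv2.convexHull(uv));return np.array([m["m10"]/m["m00"],m["m01"]/m["m00"]])
def cen(m): v,u=np.nonzero(m);return np.array([u.mean(),v.mean()])
E
python3 - <<'E'
from meas import *
np.set_printoptions(precision=4,suppress=True)
T=capture("top");S=capture("side")
O=((5,150,120),(17,255,255));Y=((21,150,120),(33,255,255));Rd=((0,150,100),(4,255,255))
ob={}
for n,c,bx in(("T",T,dict(k=(245,180,270,200),t=(272,190,290,215),r=(275,248,305,268))),("S",S,dict(k=(288,180,312,212),t=(280,192,305,230),r=(215,235,245,270)))):
    for k,col in(("k",O),("t",Y),("r",Rd)):
        m=blob(c,*col,bx[k]);ob[n,k]=cen(m);print(n,k,ob[n,k],m.sum())
# params: rail x,y,yaw, tab x
def models(p):
    x,y,a,tx=p;M=R.from_euler("z",a).as_matrix();f=lambda P:P@M.T+[x,y,0]
    return dict(k=f(cyl(.013,.066,.093)+[0,-.055,0]),t=f(box(tx-.006,tx+.006,-.016,.006,.060,.1)))
def res(p):
    m=models(p);r=[]
    for n,c in(("T",T),("S",S)):
        for k in m: r+=list(hullc(c,m[k])-ob[n,k])
    return np.array(r)
k=tri(T,ob["T","k"],S,ob["S","k"]);t=tri(T,ob["T","t"],S,ob["S","t"]);r_=tri(T,ob["T","r"],S,ob["S","r"]);print(k,t,r_)
d=(r_[0]-k[0])[:2];a0=np.arctan2(-d[0],d[1]);print("yaw from red",np.degrees(a0),np.linalg.norm(d))
p0=[*(k[0][:2]+d/np.linalg.norm(d)*.055),a0,-.04]
s=least_squares(res,p0);print(s.x,np.degrees(s.x[2]),s.fun)
# heat sink clicked, anvil
x,y,a,_=s.x;Mi=R.from_euler("z",-a).as_matrix()
for nm,u,z in(("hs",(257.5,217.3),.062),("anv mid top",(246.3,221),.060),("botl",(211.5,208.5),.08),("red",(289,258.5),.04)):
    P=at_z(T,u,z);print(nm,P,Mi@(P-[x,y,0]))
E
```

```text
T k [258.5652 193.1739] 23
T t [281.     207.3333] 3
T r [294.6667 255.6667] 3
S k [299.2857 196.3619] 105
S t [291.7472 209.3472] 265
S r [229.3466 252.0433] 277
(array([0.6193, 0.3541, 0.0775]), np.float64(0.009885431035513882)) (array([0.5865, 0.3029, 0.0826]), np.float64(0.009837680236176089)) (array([0.4722, 0.272 , 0.0337]), np.float64(0.007957547223182343))
yaw from red 119.16913021626445 0.1684583700096054
[ 0.569   0.3293  2.0443 -0.0336] 117.13132628123982 [ 0.3524 -1.8214  1.1412 -3.092  -3.2423 -0.4932 -1.3372  1.6839]
hs [0.5613 0.3576 0.062 ] [ 0.0287 -0.006   0.062 ]
anv mid top [0.5528 0.3832 0.06  ] [ 0.0554 -0.0101  0.06  ]
botl [0.5778 0.4604 0.08  ] [ 0.1126 -0.0675  0.08  ]
red [0.4693 0.2845 0.04  ] [0.0056 0.1092 0.04  ]
```

```bash
cat > fit.py <<'E'
from meas import *
np.set_printoptions(precision=4,suppress=True)
O=((5,90,120),(18,255,255));Y=((20,90,120),(35,255,255));Rd=((0,110,100),(7,255,255))
def observe(T,S,bT,bS,pr=True):
    ob={}
    for n,c,bx in(("T",T,bT),("S",S,bS)):
        for k,col in(("k",O),("t",Y),("r",Rd)):
            if k in bx:
                m=blob(c,*col,bx[k])
                ob[n,k]=cen(m)
                if pr:print(n,k,ob[n,k],m.sum())
    return ob
def models(p):
    x,y,a,tx=p[:4];M=R.from_euler("z",a).as_matrix();f=lambda P:P@M.T+[x,y,0]
    return dict(k=f(cyl(.013,.066,.093)+[0,-.055,0]),t=f(box(tx-.006,tx+.006,-.016,.006,.060,.1)),r=f(box(-.0175,.0175,.112,.116,.008,.042)))
E
python3 - <<'E'
from fit import *
T=capture("top");S=capture("side")
ob=observe(T,S,dict(k=(245,180,270,200),t=(272,190,290,215),r=(275,248,305,268)),dict(k=(288,180,312,212),t=(280,192,305,230),r=(215,235,245,270)))
def res(p):
    m=models(p);r=[]
    for (n,k),o in ob.items(): r+=list((hullc(T if n=="T" else S,m[k])-o)*(.7 if k=="r" else 1))
    return np.array(r)
s=least_squares(res,[.569,.329,2.05,-.035],loss="soft_l1");print(s.x,np.degrees(s.x[2]),s.fun)
x,y,a,tx=s.x;M=R.from_euler("z",a).as_matrix()
for nm,q in(("knob",[0,-.055,.0795]),("tab",[tx,-.005,.087])):print(nm,M@q+[x,y,0])
for nm,u,z in(("hs",(257.5,217.3),.062),("anv mid top",(246.3,221),.060),("botl",(211.5,208.5),.08)):
    P=at_z(T,u,z);print(nm,P,M.T@(P-[x,y,0]))
v=T["color"].copy()
for c,n in((T,"top"),(S,"side")):
    v=c["color"][:,:,::-1].copy()
    v=cv2.resize(v,None,fx=4,fy=4,interpolation=3)
    for P in models(s.x).values():
        h=cv2.convexHull(np.array([proj(c,p) for p in P],np.float32)*4+2)
        cv2.polylines(v,[h.astype(int)],True,(0,255,0),1)
    uu=np.array([proj(c,M@[0,0,.04]+[x,y,0])])[0]*4
    cv2.imwrite(f"pics/ov_{n}.png",v[int(uu[1])-220:int(uu[1])+220,int(uu[0])-250:int(uu[0])+250])
a,b=cv2.imread("pics/ov_top.png"),cv2.imread("pics/ov_side.png")
cv2.imwrite("pics/ov.png",cv2.resize(np.hstack([a,b]),(800,352)))
E
```

```text
T k [257.8043 191.8478] 46
T t [279.3467 203.28  ] 75
T r [288.9796 258.7551] 49
S k [299.4748 195.2734] 139
S t [291.6484 209.4161] 310
S r [229.3907 251.9702] 302
[ 0.5718  0.334   2.0643 -0.033 ] 118.27399021173728 [-1.3812 -1.4869  0.2655 -0.3675  1.3338 -0.7392 -3.3134 -0.9178 -0.7014
 -0.1272  0.6966  1.0294]
knob [0.6202 0.3601 0.0795]
tab [0.5918 0.3074 0.087 ]
hs [0.5613 0.3576 0.062 ] [ 0.0257 -0.002   0.062 ]
anv mid top [0.5528 0.3832 0.06  ] [ 0.0523 -0.0065  0.06  ]
botl [0.5778 0.4604 0.08  ] [ 0.1084 -0.0651  0.08  ]
```

View pics/ov.png

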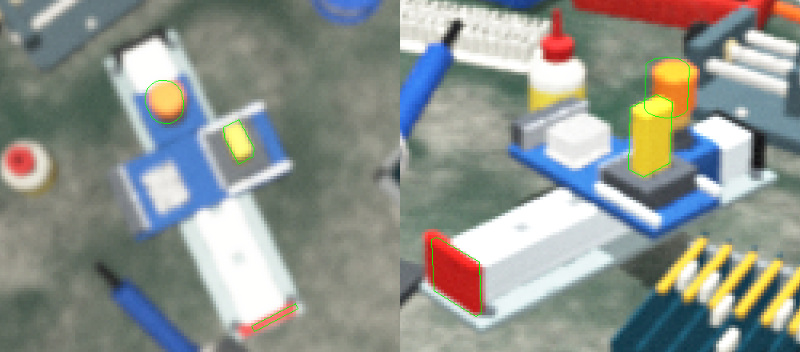

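```bash
cat >> fit.py <<'E'
def rastc(c,P,Q=None):
    K=8;m=np.zeros((420*K//4,560*K//4),np.uint8)
    m=np.zeros((420*4,560*4),np.uint8)
    f=lambda P:(cv2.convexHull(np.array([proj(c,p) for p in P],np.float32)*4+2)*16).astype(np.int32)
    cv2.fillConvexPoly(m,f(P),1,shift=4)
    if Q is not None: cv2.fillConvexPoly(m,f(Q),0,shift=4)
    return (cen(m)-1.5)/4
E
python3 - <<'E'
from fit import *
T=capture("top");S=capture("side")
ob=observe(T,S,dict(k=(245,180,270,200),t=(272,190,290,215),r=(275,248,305,268)),dict(k=(288,180,312,212),t=(280,192,305,230),r=(215,235,245,270)),False)
def res(p):
    m=models(p);r=[]
    for (n,k),o in ob.items():
        c=T if n=="T" else S
        r+=list(((rastc(c,m[k],m["t"]) if k=="k" and n=="S" else hullc(c,m[k]))-o)*(.6 if (n,k)==("T","r") else 1))
    return np.array(r)
for fixed in (0,1):
  s=least_squares(res,[.569,.329,2.05,-.035],loss="soft_l1",diff_step=1e-3);print(s.x,np.degrees(s.x[2]),s.fun)
  break
x,y,a,tx=s.x;M=R.from_euler("z",a).as_matrix()
for nm,q in(("knob",[0,-.055,.0795]),("tab",[tx,-.005,.087])):print(nm,M@q+[x,y,0])
for nm,u,z in(("hs",(257.5,217.3),.062),("anv mid top",(246.3,221),.060),("botl",(211.5,208.5),.08)):
    P=at_z(T,u,z);print(nm,P,M.T@(P-[x,y,0]))
st=state();G=R.from_rotvec(st["ee_rot"]).as_matrix();print(G)
E
```

```text
[ 0.5735  0.333   2.0108 -0.0309] 115.20895617293702 [ 0.3671 -2.7108  0.3292 -0.0331 -0.049  -0.3655 -0.288  -1.2094 -1.054
  0.0098 -0.0557  0.2345]
knob [0.6233 0.3564 0.0795]
tab [0.5912 0.3072 0.087 ]
hs [0.5613 0.3576 0.062 ] [0.0275 0.0005 0.062 ]
anv mid top [0.5528 0.3832 0.06  ] [ 0.0543 -0.0026  0.06  ]
botl [0.5778 0.4604 0.08  ] [ 0.1134 -0.0581  0.08  ]
[[-0.9261  0.3772  0.    ]
 [ 0.3772  0.9261 -0.    ]
 [-0.     -0.     -1.    ]]
```

Run:
```python
from fit import *
import fit
fit.O=((5,60,90),(22,255,255));fit.Y=((19,60,90),(38,255,255))
T=capture("top");S=capture("side")
h=cv2.cvtColor(T["color"],cv2.COLOR_RGB2HSV)
for r in range(183,199,2):print([tuple(h[r,c]) for c in (251,253,255,257,259,261,263,265)].__repr__().replace("np.uint8",""))
ob=observe(T,S,dict(k=(245,180,270,200),t=(272,190,290,215),r=(275,248,305,268)),dict(k=(288,180,312,212),t=(280,192,305,230),r=(215,235,245,270)))
def res(p):
    m=models(p);r=[]
    for (n,k),o in ob.items():
        c=T if n=="T" else S
        r+=list(((rastc(c,m[k],m["t"]) if k=="k" and n=="S" else hullc(c,m[k]))-o)*(.6 if (n,k)==("T","r") else 1))
    return np.array(r)
s=least_squares(res,[.569,.329,2.05,-.035],loss="soft_l1",diff_step=1e-3);print(s.x,np.degrees(s.x[2]),s.fun)
x,y,a,tx=s.x;M=R.from_euler("z",a).as_matrix()
for nm,q in(("knob",[0,-.055,.0795]),("tab",[tx,-.005,.087])):print(nm,M@q+[x,y,0])
for nm,u,z in(("hs",(257.5,217.3),.062),("anv mid top",(246.3,221),.060),("botl",(211.5,208.5),.08)):
    P=at_z(T,u,z);print(nm,P,M.T@(P-[x,y,0]))
```

```text
[((30), (1), (255)), ((0), (1), (255)), ((23), (4), (254)), ((19), (8), (254)), ((2), (14), (243)), ((113), (76), (202)), ((108), (106), (197)), ((90), (20), (201))]
[((30), (1), (254)), ((17), (28), (254)), ((21), (105), (254)), ((20), (133), (254)), ((18), (134), (253)), ((4), (87), (228)), ((112), (117), (194)), ((104), (53), (199))]
[((154), (16), (224)), ((18), (127), (253)), ((21), (145), (254)), ((22), (144), (254)), ((22), (143), (254)), ((17), (138), (253)), ((140), (54), (178)), ((108), (99), (204))]
[((156), (59), (186)), ((18), (144), (254)), ((22), (144), (254)), ((22), (141), (254)), ((21), (145), (254)), ((20), (148), (254)), ((179), (85), (192)), ((108), (138), (196))]
[((126), (70), (185)), ((16), (139), (251)), ((21), (147), (254)), ((22), (144), (254)), ((21), (144), (254)), ((17), (158), (252)), ((176), (82), (158)), ((108), (154), (194))]
[((110), (140), (195)), ((3), (98), (204)), ((16), (156), (251)), ((18), (154), (253)), ((16), (163), (251)), ((11), (178), (213)), ((132), (49), (129)), ((108), (157), (203))]
[((108), (148), (203)), ((113), (100), (171)), ((5), (99), (162)), ((11), (169), (189)), ((11), (167), (170)), ((6), (95), (116)), ((110), (118), (149)), ((108), (156), (204))]
[((108), (126), (196)), ((108), (155), (202)), ((110), (108), (161)), ((125), (44), (110)), ((117), (42), (110)), ((111), (106), (144)), ((108), (151), (192)), ((108), (161), (207))]
T k [257.3273 189.8818] 110
T t [279.4944 203.0899] 89
T r [288.8913 258.8043] 46
S k [299.413  196.0326] 184
S t [291.9205 209.2018] 327
S r [229.3553 252.0132] 304
[ 0.5735  0.3335  2.0163 -0.0317] 115.5250398924416 [ 0.3884 -0.7649  0.2682 -0.1207  0.0779 -0.475  -0.4486 -2.2668 -0.9776
  0.182   0.0433  0.1523]
knob [0.6231 0.3572 0.0795]
tab [0.5917 0.3071 0.087 ]
hs [0.5613 0.3576 0.062 ] [0.027  0.0006 0.062 ]
anv mid top [0.5528 0.3832 0.06  ] [ 0.0538 -0.0027  0.06  ]
botl [0.5778 0.4604 0.08  ] [ 0.1126 -0.0585  0.08  ]
```

```bash
cat >> h.py <<'E'
YAW=np.radians(115.5)
def go(P,yaw=YAW):
    "tool-axis shift and turn (deg) to bring TCP to P, tool z down, tool y along rail x"
    s=state();G=R.from_rotvec(s["ee_rot"]);y=np.array([np.cos(yaw),np.sin(yaw),0]);z=np.array([0,0,-1.]);D=R.from_matrix(np.c_[np.cross(y,z),y,z])
    print("shift",np.round(G.inv().apply(np.array(P)-s["ee_pos"]),4),"turn",np.round(np.degrees((G.inv()*D).as_rotvec()),2),"t",s["clock"],"F",np.round(s["force"],1),"gap",round(s["finger_gap"],3))
E
python3 -c "
from h import *
go([.5917,.3071,.15])"
```

```text
shift [-0.4321 -0.2174  0.0813] turn [  0.     0.   -47.66] t 1.5 F [-0.3  0.2 -0.6] gap 0.998
```

Emit:
arm_command:
  rows:
    - [[-0.432,-0.217,0.0],[0,0,-47.7],0.5]
    - [[-0.432,-0.217,0.0],[0,0,-47.7],0.5]
    - [[-0.432,-0.217,0.0],[0,0,-47.7],0.5]
    - [[-0.432,-0.217,0.0],[0,0,-47.7],0.5]
    - [[-0.432,-0.217,0.0],[0,0,-47.7],0.5]
    - [[-0.432,-0.217,0.0],[0,0,-47.7],0.5]
    - [[-0.432,-0.217,0.0],[0,0,-47.7],0.5]
    - [[-0.432,-0.217,0.0],[0,0,-47.7],0.5]
    - [[-0.432,-0.217,0.0],[0,0,-47.7],0.5]
    - [[-0.432,-0.217,0.0],[0,0,-47.7],0.5]
    - [[-0.432,-0.217,0.0],[0,0,-47.7],0.5]
    - [[-0.432,-0.217,0.0],[0,0,-47.7],0.5]
    - [[-0.432,-0.217,0.08],[0,0,-47.7],0.5]
    - [[-0.432,-0.217,0.08],[0,0,-47.7],0.5]
    - [[-0.432,-0.217,0.08],[0,0,-47.7],0.5]
    - [[-0.432,-0.217,0.08],[0,0,-47.7],0.5]
  force: 30

```text
clock: 3.1
ee_pos: [0.5907, 0.3094, 0.1515]
ee_rot: [0.698, -3.062, -0.001]
force: [0.3, -0.4, 1.3]
finger_gap: 0.498
grasp_force: 0.0
```

Run:
```python
from h import *
go([.5917,.3071,.068])
v=[]
for n,P in(("top",(.59,.32,.08)),("side",(.59,.32,.08))):
    c=capture(n);u,w=map(int,proj(c,P));v.append(cv2.resize(c["color"][w-50:w+50,u-50:u+50,::-1],(400,400),interpolation=3))
cv2.imwrite("pics/c.png",np.hstack(v))
```

```text
shift [ 0.0001 -0.0026  0.0835] turn [ 0.06 -0.03  0.19] t 3.1 F [ 0.3 -0.4  1.3] gap 0.498
```

View pics/c.png

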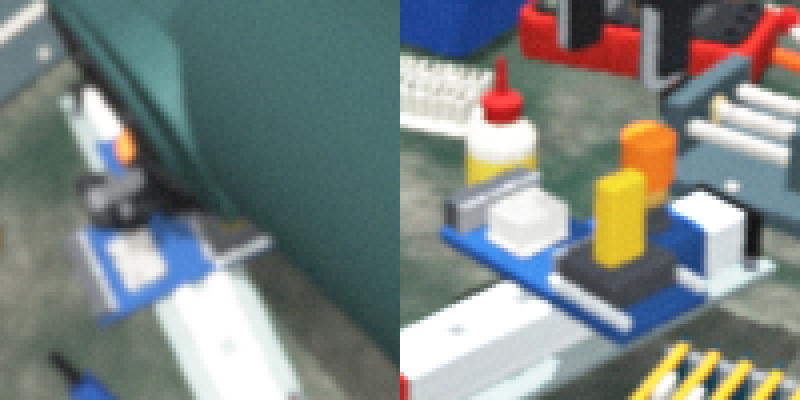

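The fingers (side crop, 580–660, 70) straddle the line above the tab at (620,180). I'll descend and pinch.

Emit:
arm_command:
  rows:
    - [[0,-0.0025,0.03],[0,0,0],0.5]
    - [[0,-0.0025,0.055],[0,0,0],0.5]
    - [[0,-0.0025,0.075],[0,0,0],0.5]
    - [[0,-0.0025,0.082],[0,0,0],0.5]
    - [[0,-0.0025,0.082],[0,0,0],0.5]
    - [[0,-0.0025,0.082],[0,0,0],0.5]

```text
clock: 3.8
ee_pos: [0.594, 0.3061, 0.071]
ee_rot: [-0.694, 3.061, 0.002]
force: [0.3, 0.9, -0.7]
finger_gap: 0.499
grasp_force: 0.0
```

Emit:
arm_command:
  rows:
    - [[0,0,0],[0,0,0],0.3]
    - [[0,0,0],[0,0,0],0.2]
    - [[0,0,0],[0,0,0],0.1]
    - [[0,0,0],[0,0,0],0.0]
    - [[0,0,0],[0,0,0],0.0]
    - [[0,0,0],[0,0,0],0.0]
  force: 25

```text
clock: 4.4
ee_pos: [0.5934, 0.3057, 0.0704]
ee_rot: [-0.694, 3.063, 0.001]
force: [-1.2, -1.2, 6.5]
finger_gap: 0.137
grasp_force: 29.2
```

Emit:
arm_command:
  rows:
    - [[0,0.005,0],[0,0,0],0.0]
    - [[0,0.011,0],[0,0,0],0.0]
    - [[0,0.017,0],[0,0,0],0.0]
    - [[0,0.023,0],[0,0,0],0.0]
    - [[0,0.028,0],[0,0,0],0.0]
    - [[0,0.032,0],[0,0,0],0.0]
    - [[0,0.035,0],[0,0,0],0.0]
    - [[0,0.035,0],[0,0,0],0.0]

```text
clock: 5.2
ee_pos: [0.5785, 0.3368, 0.0704]
ee_rot: [-0.694, 3.062, -0.001]
force: [-0.2, -1.0, 6.3]
finger_gap: 0.133
grasp_force: 29.3
```

Emit:
arm_command:
  rows:
    - [[0,0.001,0],[0,0,0],0.0]
    - [[0,0.002,0],[0,0,0],0.0]
    - [[0,0.003,0],[0,0,0],0.0]
    - [[0,0.004,0],[0,0,0],0.0]
    - [[0,0.005,0],[0,0,0],0.0]
    - [[0,0.005,0],[0,0,0],0.0]

```text
clock: 5.8
ee_pos: [0.5785, 0.3369, 0.0704]
ee_rot: [-0.69, 3.063, -0.009]
force: [1.9, -7.0, 7.6]
finger_gap: 0.133
grasp_force: 29.4
```

Emit:
arm_command:
  rows:
    - [[0,0.003,0],[0,0,0],0.0]
    - [[0,0.006,0],[0,0,0],0.0]
    - [[0,0.008,0],[0,0,0],0.0]
    - [[0,0.008,0],[0,0,0],0.0]
    - [[0,0.008,0],[0,0,0],0.0]

```text
clock: 6.3
ee_pos: [0.5784, 0.337, 0.0704]
ee_rot: [-0.683, 3.064, -0.022]
force: [6.1, -16.2, 8.5]
finger_gap: 0.137
grasp_force: 33.1
```

Run:
```python
from h import *
go([.623,.357,.15])
v=[]
for n,P in(("top",(.575,.35,.06)),("side",(.575,.35,.06))):
    c=capture(n);u,w=map(int,proj(c,P));v.append(cv2.resize(c["color"][w-30:w+30,u-30:u+30,::-1],(400,400),interpolation=3))
cv2.imwrite("pics/d.png",np.hstack(v))
```

```text
shift [-0.0489 -0.0019 -0.0796] turn [-0.81 -0.03 -0.36] t 6.3 F [  6.1 -16.2   8.5] gap 0.137
```

View pics/d.png

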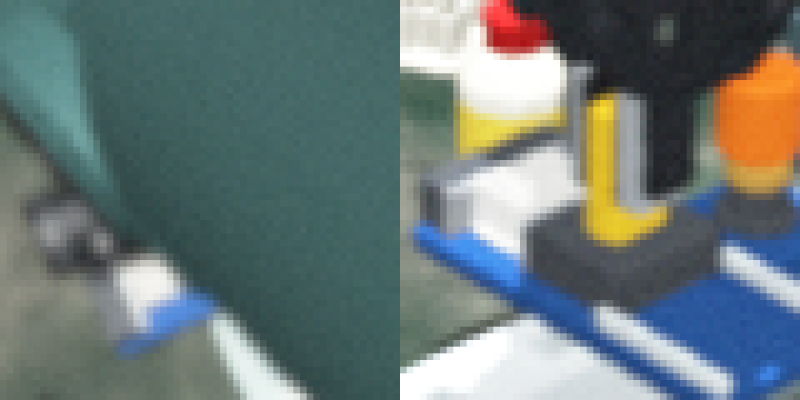

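Jaw, heat sink and anvil are in contact (side crop 420–700, 180–280) at 17 N. I'll relax the push, then open and retreat upward.

Emit:
arm_command:
  rows:
    - [[0,-0.004,0],[0,0,0],0.0]
    - [[0,-0.008,0],[0,0,0],0.0]
    - [[0,-0.011,0],[0,0,0],0.0]
    - [[0,-0.0115,0],[0,0,0],0.0]
    - [[0,-0.0115,0],[0,0,0],0.1]
    - [[0,-0.0115,0],[0,0,0],0.3]
    - [[0,-0.0115,0],[0,0,0],0.45]
    - [[0,-0.0115,0],[0,0,0],0.55]
    - [[0,-0.0115,0],[0,0,0],0.55]
    - [[0,-0.0115,0],[0,0,0],0.55]

```text
clock: 7.4
ee_pos: [0.5768, 0.3383, 0.0691]
ee_rot: [0.695, -3.063, -0.0]
force: [0.3, -0.2, -0.7]
finger_gap: 0.554
grasp_force: 0.0
```

Emit:
arm_command:
  rows:
    - [[0,0,-0.02],[0,0,0],0.55]
    - [[0,0,-0.045],[0,0,0],0.55]
    - [[0,0,-0.075],[0,0,0],0.55]
    - [[0,0,-0.08],[0,0,0],0.55]
    - [[0,0,-0.08],[0,0,0],0.55]

```text
clock: 7.9
ee_pos: [0.5778, 0.3387, 0.1505]
ee_rot: [-0.694, 3.061, 0.001]
force: [0.3, 1.0, -0.5]
finger_gap: 0.55
grasp_force: 0.0
```

Run:
```python
from h import *
print(state()["ee_pos"]);go([.623,.357,.15])
c=capture("side");u,w=map(int,proj(c,(.585,.345,.07)))
cv2.imwrite("pics/e.png",cv2.resize(c["color"][w-40:w+40,u-50:u+50,::-1],(750,600),interpolation=3))
```

```text
[0.57776834 0.33870433 0.15051545]
shift [-0.0487 -0.003   0.0006] turn [0.02 0.15 0.04] t 7.9 F [ 0.3  1.  -0.5] gap 0.55
```

View pics/e.png

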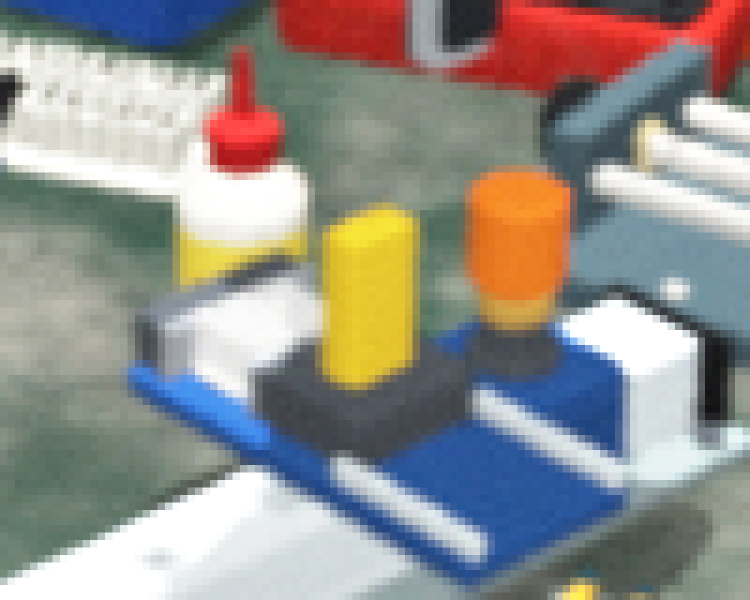

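Clamped: heat sink between jaw and anvil (crop 200–330, 330), knob clear at (520,235). I'll refine the knob from this now-unobstructed view.

Run:
```python
from fit import *
S=capture("side");u,w=map(int,proj(S,(.623,.357,.0795)))
m=blob(S,(5,110,110),(17,255,255),(u-14,w-16,u+14,w+16));o=cen(m);print(o,m.sum(),np.argwhere(m).min(0),np.argwhere(m).max(0))
f=lambda q:hullc(S,cyl(.013,.066,.093)+[*q,0])-o
s=least_squares(f,[.623,.357]);print(s.x,f([.623,.357]))
go([*s.x,.15])
```

```text
[298.4934 194.9083] 229 [186 292] [204 305]
[0.6238 0.3568] [-0.4236 -0.0033]
shift [-0.051  -0.0033 -0.0018] turn [-0.02 -0.1   0.05] t 8.0 F [-0.9  0.2  0.5] gap 0.548
```

Emit:
arm_command:
  rows:
    - [[-0.025,-0.0015,0],[0,0,0],0.6]
    - [[-0.05,-0.003,0],[0,0,0],0.6]
    - [[-0.05,-0.003,0],[0,0,0],0.6]
    - [[-0.05,-0.003,0.03],[0,0,0],0.6]
    - [[-0.05,-0.003,0.055],[0,0,0],0.6]
    - [[-0.05,-0.003,0.078],[0,0,0],0.6]
    - [[-0.05,-0.003,0.09],[0,0,0],0.6]
    - [[-0.05,-0.003,0.09],[0,0,0],0.6]
    - [[-0.05,-0.003,0.09],[0,0,0],0.6]

```text
clock: 8.9
ee_pos: [0.6233, 0.3571, 0.0593]
ee_rot: [0.694, -3.064, 0.0]
force: [0.4, 0.2, 0.3]
finger_gap: 0.599
grasp_force: 0.0
```

Emit:
arm_command:
  rows:
    - [[0,0,0],[0,0,0],0.4]
    - [[0,0,0],[0,0,0],0.2]
    - [[0,0,0],[0,0,0],0.1]
    - [[0,0,0],[0,0,0],0.0]
    - [[0,0,0],[0,0,0],0.0]
    - [[0,0,0],[0,0,0],0.0]
  force: 60

```text
clock: 9.5
ee_pos: [0.6249, 0.3567, 0.0611]
ee_rot: [-0.693, 3.061, -0.0]
force: [-0.2, -2.1, 5.4]
finger_gap: 0.283
grasp_force: 58.9
```

Emit:
arm_command:
  rows:
    - [[0,0,-0.005],[0,0,0],0.0]
    - [[0,0,-0.01],[0,0,0],0.0]
    - [[0,0,-0.015],[0,0,0],0.0]
    - [[0,0,-0.019],[0,0,0],0.0]
    - [[0,0,-0.021],[0,0,0],0.0]
    - [[0,0,-0.021],[0,0,0],0.0]
    - [[0,0,-0.021],[0,0,0],0.0]

```text
clock: 10.2
ee_pos: [0.6231, 0.356, 0.0797]
ee_rot: [0.694, -3.063, 0.002]
force: [1.4, -3.2, -8.6]
finger_gap: 0.279
grasp_force: 59.2
```

Emit:
arm_command:
  rows:
    - [[0.004,0,0],[0,0,0],0.0]
    - [[0.009,0,0],[0,0,0],0.0]
    - [[0.015,0,0],[0,0,0],0.0]
    - [[0.021,0,0],[0,0,0],0.0]
    - [[0.027,0,0],[0,0,0],0.0]
    - [[0.033,0,0],[0,0,0],0.0]
    - [[0.037,0,0],[0,0,0],0.0]
    - [[0.04,0,0],[0,0,0],0.0]
    - [[0.04,0,0],[0,0,0],0.0]
    - [[0.04,0,0],[0,0,0],0.0]

```text
clock: 11.2
ee_pos: [0.5862, 0.3385, 0.0801]
ee_rot: [0.693, -3.062, 0.003]
force: [2.2, -4.2, -8.1]
finger_gap: 0.279
grasp_force: 59.2
```

Run:
```python
from h import *
s=state();d=s["ee_pos"]-np.array([.6249,.3567,.0611]);print(d,np.array([-np.sin(YAW),np.cos(YAW)])@d[:2],np.array([np.cos(YAW),np.sin(YAW)])@d[:2],s["force"])
```

```text
[-0.03866744 -0.01821913  0.01903167] 0.042744195424368164 0.00020244207911105852 [ 2.20037275 -4.24095963 -8.10403237]
```

Emit:
arm_command:
  rows:
    - [[0,0,0.005],[0,0,0],0.0]
    - [[0,0,0.01],[0,0,0],0.0]
    - [[0,0,0.015],[0,0,0],0.0]
    - [[0,0,0.019],[0,0,0],0.0]
    - [[0,0,0.021],[0,0,0],0.0]
    - [[0,0,0.021],[0,0,0],0.0]
    - [[0,0,0.021],[0,0,0],0.0]

```text
clock: 11.9
ee_pos: [0.5882, 0.3394, 0.0612]
ee_rot: [-0.693, 3.063, -0.001]
force: [1.9, -4.8, -0.5]
finger_gap: 0.287
grasp_force: 60.0
```

Emit:
arm_command:
  rows:
    - [[0,0,0.003],[0,0,0],0.0]
    - [[0,0,0.006],[0,0,0],0.0]
    - [[0,0,0.008],[0,0,0],0.0]
    - [[0,0,0.008],[0,0,0],0.0]
    - [[0,0,0.008],[0,0,0],0.0]

```text
clock: 12.4
ee_pos: [0.5904, 0.3405, 0.0607]
ee_rot: [-0.691, 3.058, 0.0]
force: [-6.5, -10.8, 37.3]
finger_gap: 0.284
grasp_force: 63.7
```

Run:
```python
from fit import *
s=state();print(s["ee_pos"],s["force"])
c=capture("side");u,w=map(int,proj(c,(.565,.33,.06)))
cv2.imwrite("pics/f.png",cv2.resize(c["color"][w-50:w+40,u-60:u+60,::-1],(800,600),interpolation=3))
```

```text
[0.5904 0.3405 0.0607] [ -6.5276 -10.8396  37.2862]
```

View pics/f.png

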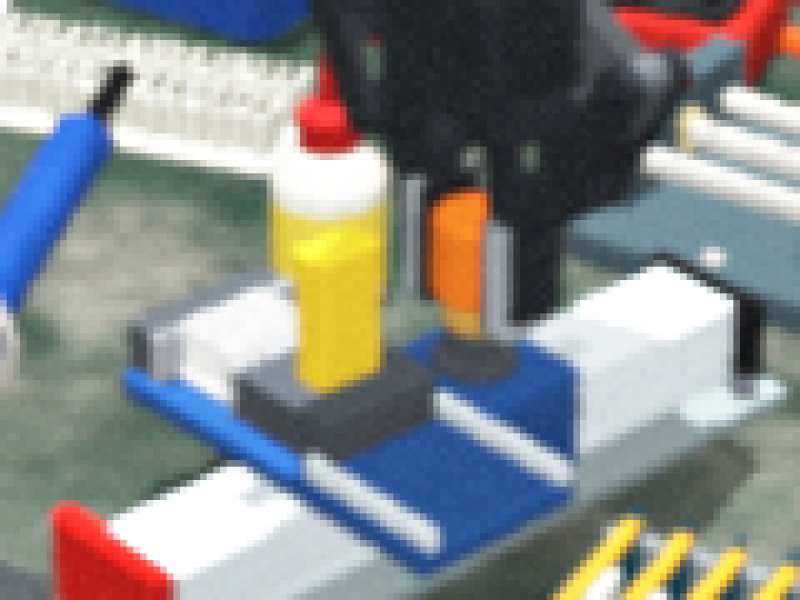

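Pin is home: knob sits on the brass collar at (465,315), same TCP height as before, and the heat sink is still clamped. The 37 N press is more than needed, so I'll ease it.

Emit:
arm_command:
  rows:
    - [[0,0,-0.001],[0,0,0],0.0]
    - [[0,0,-0.002],[0,0,0],0.0]
    - [[0,0,-0.003],[0,0,0],0.0]
    - [[0,0,-0.003],[0,0,0],0.0]
    - [[0,0,-0.003],[0,0,0],0.0]
    - [[0,0,-0.003],[0,0,0],0.0]

```text
clock: 13.05
ee_pos: [0.5903, 0.3404, 0.0609]
ee_rot: [-0.692, 3.058, 0.001]
force: [-1.4, -8.1, 22.1]
finger_gap: 0.285
grasp_force: 62.1
```

```bash
python3 -c "
from h import *
print(state()['force'],close_job())"
```

```text
the job is handed in; nothing more can be done
[-1.44938035 -8.14560922 22.09713877] None
```

The job is handed in: the heat sink is clamped, the section is in the next hole with the pin home, and the gripper still holds the knob, pressing it on its collar with about 22 N; no contact with the bystanders was seen, though I did not re-measure their positions.

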